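# Brace the square jar and unscrew its tight cap

### The job

The green screw cap is stuck tight on the square glass jar: carry the closed jar to the beech brace block and seat it gently, fully down in the square recess, so that it cannot turn. Then unscrew the cap anticlockwise (seen from above) and stop turning once its lugs let go of the glass (within a quarter turn), lift it straight off and finish still holding it in the gripper, level and centred about two centimetres above the jar's mouth, with the jar left seated. Keep the jar upright and leave the other kitchenware where it is.

Things in the scene. Friction and masses are not known exactly. Their poses are not given: they have to be found in the camera images.
- jar: Empty clear glass jar, about 0.32 kg, loose: square body 68 x 68 mm, 76 mm high (foot 62 mm wide in the lowest 6 mm), sloping shoulder to 84 mm, round neck 47 mm wide up to the rim at 106 mm. Origin: centre of its underside; z up, x and y square to its side faces. It can be carried by its tight cap. Three ledges on the neck, 120 degrees apart, hold the cap's lugs.
- jar_mouth (a point): Centre of the jar's mouth, on its axis at rim height, 106 mm above the jar's underside.
- cap: Green ribbed cap on the jar, a separate thing, 0.08 kg: 62 mm across, 23 mm high, the top 9 mm solid, below it a hollow skirt (inner width 56 mm). Origin: centre of the skirt's lower edge, when tight 94 mm above the jar's underside (top at 117 mm), x along the jar's x. About 0.3 to 0.6 N m turns it anticlockwise (seen from above); see cap_tick.
- cap_tick (a point): Point on the cap's rim, 30 mm out along the cap's x axis and 14 mm above its origin, at the end of the white tick on its top. The cap is stiff until about 50 degrees anticlockwise, where its lugs come clear all at once and it may pop up by up to 3 mm; from 50 to 100 degrees it lifts straight off; near 104 degrees the lugs meet end stops. It cannot turn clockwise.
- brace: Beech jar brace block, 120 x 120 mm, 40 mm high, screwed down (fixed). In its middle a square recess 72 mm wide, sides parallel to the block's, its floor 12 mm above the table, 28 mm deep; the top 6 mm of its walls flare at 45 degrees to 84 mm. Origin: centre of its underside; x and y along its sides. The jar fits in any of four quarter turns.
- brace_floor (a point): Centre of the floor of the brace's recess, 12 mm above the table; axes as the brace's.
- clip_jar_a: Round glass pickling jar with glass clip-on lid, orange rubber ring and wire clip, 94 mm across the clip, 116 mm high, loose bystander. Origin: centre of its underside.
- clip_jar_b: Second round clip-lid pickling jar, the same, loose bystander. Origin: centre of its underside.
- colander: Blue enamel colander, 235 mm across, 285 mm over its two handles (along its y), 104 mm high, loose bystander. Origin: centre of its underside.
- bowl: Small white ceramic bowl lying upside down, 120 mm across, 53 mm high, loose bystander. Origin: centre on the table.
- pestle: Dark wooden pestle lying along its x axis, 180 mm long, 36 mm thick at the head, loose bystander. Origin: its middle, on the table.
- ladle: Stainless steel ladle lying along its y axis, 320 mm long, bowl 80 mm across and 30 mm high at +y, loose bystander. Origin: on the table, 115 mm from the bowl's centre.
Things that resemble listed ones, but are neither listed nor needed, are in the scene too. What is meant by the cap is not pink, and is the smaller of those in its own colour.

How it is judged (in metres and radians):
On the way, in this order (a step that is already met when the one before it is completed fails the run):
1. the jar stands fully down in the brace's recess with its cap still tight (x of jar in the frame of brace_floor between -0.006 and 0.006 m and y of jar in the frame of brace_floor between -0.006 and 0.006 m and z of jar in the frame of brace_floor between -0.004 and 0.003 m and angle between jar's own z axis and vertical below 0.06 rad and z of cap in the frame of jar between 0.09 and 0.102 m and angle between the x axis of cap and the x axis of jar, either way round below 0.3 rad), for 0.2 s.
2. the cap is turned until its lugs have let go, still on the neck, the jar staying seated (x of jar in the frame of brace_floor between -0.006 and 0.006 m and y of jar in the frame of brace_floor between -0.006 and 0.006 m and z of jar in the frame of brace_floor between -0.004 and 0.003 m and angle between jar's own z axis and vertical below 0.06 rad and z of cap in the frame of jar between 0.09 and 0.112 m and angle between the x axis of cap and the x axis of jar, either way round above 0.8 rad), for 0.05 s.
At the end, for the whole second after the job is handed in: The gripper holds the cap level (8 deg), still and clear of all else, lower edge 5 to 45 mm above the rim, within 15 mm of the jar's axis, turned at most about 130 deg from tight; the jar stands untouched, upright and fully down in the recess (6 mm of centre, 3 mm of floor) (x of jar in the frame of brace_floor between -0.006 and 0.006 m and y of jar in the frame of brace_floor between -0.006 and 0.006 m and z of jar in the frame of brace_floor between -0.004 and 0.003 m and angle between jar's own z axis and vertical below 0.06 rad and z of cap in the frame of jar_mouth between 0.005 and 0.045 m and horizontal distance between cap and jar_mouth below 0.015 m and angle between cap's own z axis and vertical below 0.15 rad and x of cap_tick in the frame of jar above -0.019 m and contact force between the fingers and cap above 2 N and contact force between cap and jar below 0.1 N and contact force between the arm and jar below 0.5 N and linear speed of each of cap, jar below 0.02 m/s); the arm keeps its last pose, push and grip.
It fails at once if the jar is tipped more than 20 degrees (angle between jar's own z axis and vertical above 0.35 rad).
It fails at once if the jar is dropped or rammed into the brace (over 80 N) (contact force between jar and brace above 80 N).
It fails at once if other kitchenware is shifted by more than 25 mm (distance of any of clip_jar_a, clip_jar_b, colander, bowl, pestle, ladle from where it was at the start of the episode above 0.025 m).
It also fails if it takes over 45 s, if anything falls off the work surface, if the arm or the gripper's body presses on something with over 40 N, if the wrist force passes 120 N, or if a joint passes its speed limit or range.

### The arm

A 6-joint arm with a two-finger parallel gripper is mounted at the origin on the work surface. World frame = base frame: x ahead of the robot, y to its left, z up, the work surface at z = 0. Lengths are in mm, angles in rad, forces in N, time in s.
With the tool pointing down it reaches from about 375 to 900 mm from the base axis. Payload 3.1 kg.
Tool frame: the origin (TCP) lies at the very end of the fingers, on their centre line; the grasp point (between the pads) lies 19 mm behind it; x points along the fingers, z is the direction in which the jaws open and shut, and the axes are right-handed (so a half turn about x gives the same grasp; the last joint's range is limited). The gripper opens to 85 mm and grips with 20 to 120 N. Pads are 22 mm wide; open, the fingers measure 114 mm over their backs; the gripper's body (76 mm by 85 mm) begins 54 mm behind the grasp point. The pads swing forward as they close: fully open they stand 13 mm farther back than shut.
Start: joints at [-1.298, 0.527, 1.433, -0, 1.181, -0.178], TCP at [272.884, -562.255, 210.61] pointing down, gripper open.
Joint ranges: [-3.08, 3.08], [-0.75, 2.2], [0.22, 2.44], [-1.43, 4.57], [0, 2.65], [-2.85, 2.85]. Speed limits (rad/s): [2.79, 2.79, 3.14, 3.14, 3.14, 3.14].

### API

Orientations are given as a 3x3 rotation matrix whose columns are the frame's x, y, z axes.
In Python, from station import * gives the robot as it stands.
- The arm moves only by the tool arm_command, never from a script. Its argument "increments" is a list of rows, each a list of 3 entries, a list of its own where there are three numbers: the shift along the world's x, y, z in cm, then the turn, a rotation vector about the world's x, y, z in degrees, then the finger opening in cm, from 0 to 8.54. In form: [[[x, y, z], [ax, ay, az], gripper], ...]. A call has 1 to 8 rows; each row is the pose to reach, as a shift and turn from the pose commanded when the call began; what a row does not reach only later rows make up. A row lasts 1/8 s, in which the tool goes at most 62.5 mm and 10.7 degrees, less where a joint would pass 70% of its speed; a pose out of reach is approached as far as the arm can. A call with a gripper value outside its range is refused whole. The fingers move at their own pace and stop on an object; "newtons" is the grip in N (left out, the last holds). Time passes only in rows, so rows that repeat a pose let the fingers close. It gives the time, the measured TCP pose, the force and the opening at its end, in the units of the state.
- state(): the state, without advancing time (a new reading comes with each control period).
- snapshot(name): name is "side" or "top"; returns a dict with "image" (384x512x3 uint8, red, green, blue), "mtx" (3x3 intrinsics, pixels), "origin" and "rotation" of the camera in the world. Camera axes: x right, y up, looking along -z (the intrinsics and any distortion apply to the point x, -y, -z); pixel columns grow to the right and rows downward; lengths in mm; the calibration is good to about 2 mm. A picture is of the moment at which its call begins. There is no depth.
- finish_job(): hands the job in, once; it reports no verdict.
The state is a dict: "clock": time; "joints": joint angles; "joint_velocities": joint speeds; "tau": joint torques, N m; "tcp_pos": TCP position; "tool_rot": TCP orientation; "ft_force": force on the tool from outside, world axes, zero at the start; "moment": the same for the moment, N m; "gripper_width": finger opening in mm.
Only numpy, scipy, OpenCV 4.12 (cv2) and the standard library are available. Lean on these libraries where they do the work, as an engineer would, in place of code of your own. Each camera call takes 0.05 s, during which the arm holds its last target.

## Working session

There is one attempt and no reset: what is moved stays moved. The work goes in short steps, Python scripts to look and compute and a tool call to move; the robot and the scene stay as the last step left them, time stands still between calls to the robot, and variables do not carry over. Pictures are saved under pics/ and viewed, and the job is handed in when it is done.

Besides the shell and the picture viewer there is one more tool, called after "Request:" by a JSON object that holds its "name" and its "arguments". arm_command: Moves the arm, as the interface text tells. Its arguments: {"type":"object","properties":{"increments":{"type":"array","items":{"type":"array"}},"newtons":{"type":"number"}},"required":["increments"]}

```bash
ls; mkdir -p pics
python3 - <<'E'
from station import *
import cv2
print(state())
for n in("side","top"):
    s=snapshot(n); cv2.imwrite(f"pics/{n}0.png",cv2.cvtColor(s["image"],cv2.COLOR_RGB2BGR)); print(n,s["mtx"],s["origin"],s["rotation"],[k for k in s])
E
```

```text
pics
{'clock': 0.0, 'joints': array([-1.29750968e+00,  5.28450177e-01,  1.43391366e+00, -2.38904946e-05,
        1.18139967e+00, -1.78487482e-01]), 'joint_velocities': array([-2.80444297e-05, -6.73532867e-04,  1.44386107e-03,  3.22548404e-04,
       -7.91316719e-04, -1.21176529e-03]), 'tau': array([ 1.60380091e-04, -4.42354381e+01, -1.78022808e+01, -3.03513052e-04,
        8.20291985e-03, -2.27614258e-06]), 'tcp_pos': array([ 272.66824759, -561.5325941 ,  209.63988176]), 'tool_rot': array([[-6.07191085e-04,  8.99670139e-01,  4.36569893e-01],
       [ 2.08433011e-03,  4.36570164e-01, -8.99667799e-01],
       [-9.99997643e-01,  3.63685506e-04, -2.14029107e-03]]), 'ft_force': array([-0.83680094, -0.086017  ,  0.26907441]), 'moment': array([ 0.00685213, -0.0101878 , -0.03207319]), 'gripper_width': 85.34151693890736}
side [[445.82118328   0.         253.21560954]
 [  0.         445.82118328 185.37222675]
 [  0.           0.           1.        ]] [   3.58724214  909.24163001 1073.16696268] [[-0.82767667  0.38675257 -0.40666176]
 [-0.56078789 -0.54202523  0.62587985]
 [ 0.0216397   0.74607714  0.66550779]] ['image', 'mtx', 'origin', 'rotation']
top [[384.68409848   0.         253.92016655]
 [  0.         384.68409848 189.94571597]
 [  0.           0.           1.        ]] [ 522.79125154   22.16682142 1340.73865559] [[ 0.02339705  0.99685771 -0.0756788 ]
 [-0.99948784  0.02497746  0.02000437]
 [ 0.02183178  0.075172    0.99693156]] ['image', 'mtx', 'origin', 'rotation']
```

View pics/side0.png

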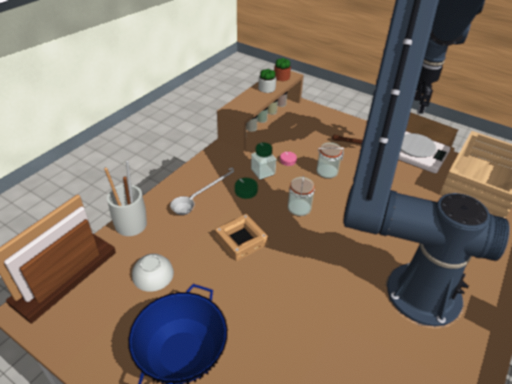

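View pics/top0.png

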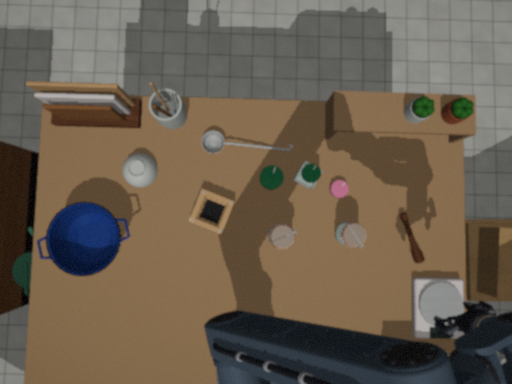

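Side view: the green cap on the square jar is at (263,150), a loose green lid at (246,187) and the brace at (242,237).

Candidates in the top view:
- (312,173): green cap on the jar
- (271,177): larger green lid lying on the table
- (340,188): pink lid
- (423,106) and (461,108): plants

I choose (312,173), the smaller green one, on the square jar, and check it in a close crop.

Run:
```python
import cv2,numpy as np
t=cv2.imread("pics/top0.png");s=cv2.imread("pics/side0.png")
a=cv2.resize(t[140:215,250:350],(800,600),interpolation=cv2.INTER_CUBIC)
cv2.imwrite("pics/ct.png",a)
cv2.imwrite("pics/cs.png",cv2.resize(s[130:205,225:325],(800,600),interpolation=cv2.INTER_CUBIC))
cv2.imwrite("pics/cb.png",cv2.resize(t[180:240,175:255],(800,600),interpolation=cv2.INTER_CUBIC))
cv2.imwrite("pics/cbs.png",cv2.resize(s[205:265,202:282],(800,600),interpolation=cv2.INTER_CUBIC))
```

```text
(no output)
```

View pics/ct.png

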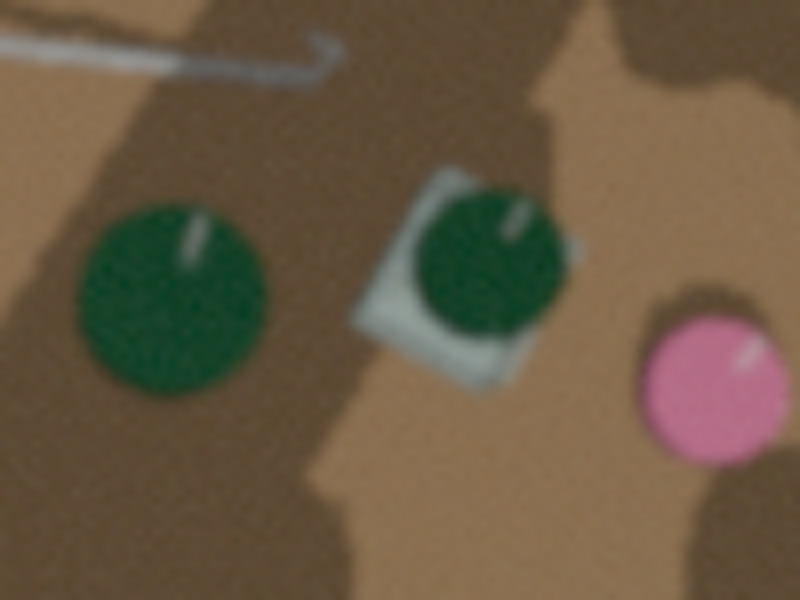

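View pics/cs.png

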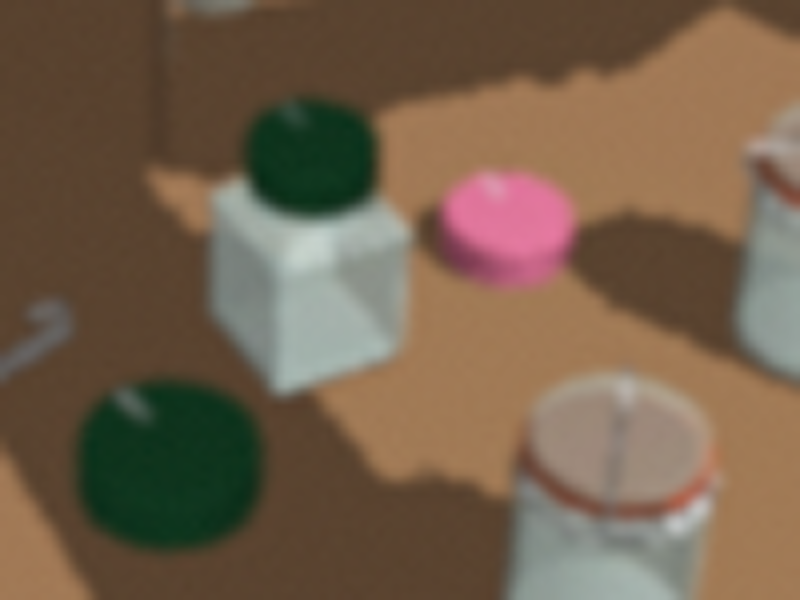

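View pics/cb.png

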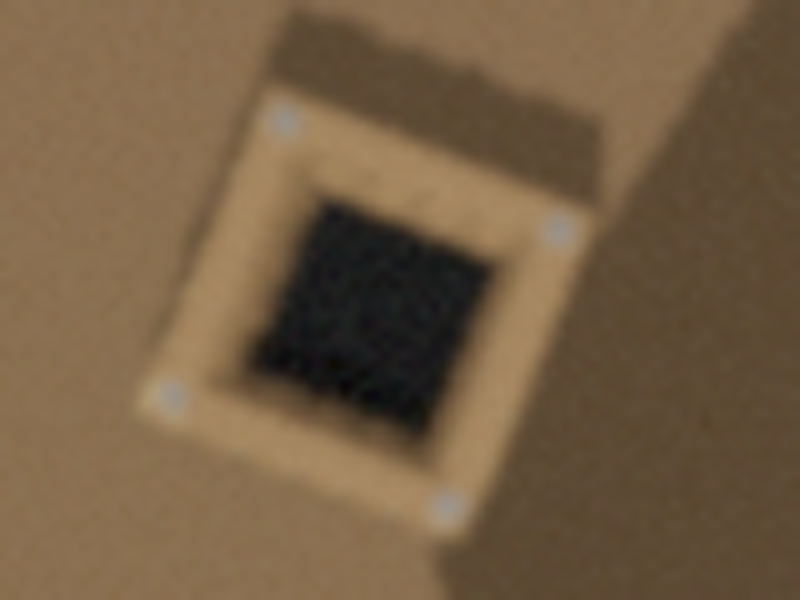

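View pics/cbs.png

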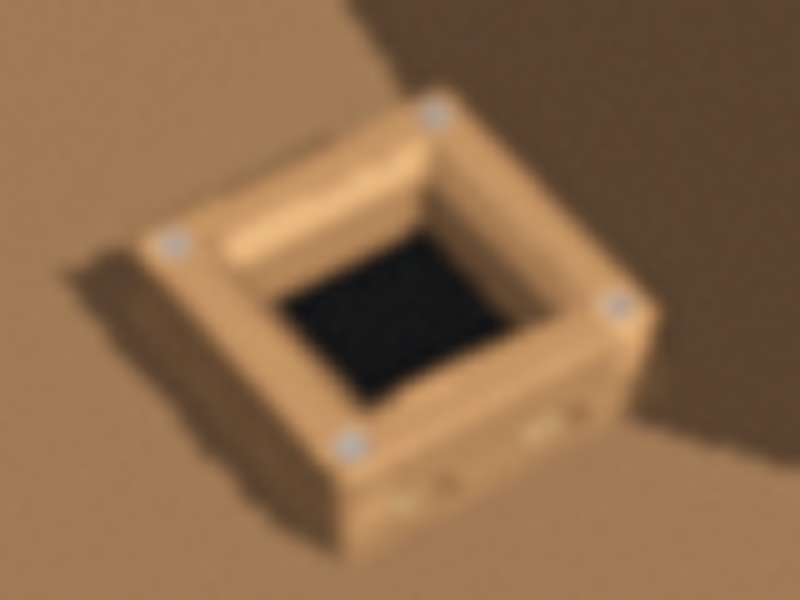

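The crops confirm the choice. The jar's cap, at crop pixel (492,262), is smaller than the loose green lid at (172,298). Its tick points up and to the right. The brace's four screw heads are clearly visible in both views.

```bash
cat > h.py <<'E'
import numpy as np,cv2
from station import *
def ray(s,uv):
    u,v=uv;K=s["mtx"]
    d=np.array([(u-K[0,2])/K[0,0],-(v-K[1,2])/K[1,1],-1.])
    return np.array(s["origin"]),np.array(s["rotation"])@d
def onz(s,uv,z):
    o,d=ray(s,uv); return o+d*(z-o[2])/d[2]
def tri(a,ua,b,ub):
    o1,d1=ray(a,ua);o2,d2=ray(b,ub)
    t=np.linalg.lstsq(np.c_[d1,-d2],o2-o1,rcond=None)[0]
    p,q=o1+d1*t[0],o2+d2*t[1]; return (p+q)/2,np.linalg.norm(p-q)
def proj(s,p):
    c=np.array(s["rotation"]).T@(np.asarray(p,float)-s["origin"]);K=s["mtx"]
    return np.array([K[0,2]-K[0,0]*c[0]/c[2],K[1,2]+K[1,1]*c[1]/c[2]])
def green(s,x0,y0,x1,y1):
    im=cv2.cvtColor(s["image"],cv2.COLOR_RGB2HSV)[y0:y1,x0:x1]
    m=cv2.inRange(im,(50,100,20),(90,255,140))
    n,l,st,c=cv2.connectedComponentsWithStats(m)
    i=1+np.argmax(st[1:,4]); return (l==i),c[i]+[x0,y0],st[i]
def cr(x,y,x0,y0,k): return ((x+.5)/k-.5+x0,(y+.5)/k-.5+y0)
E
python3 - <<'E'
from h import *
t=snapshot("top");s=snapshot("side")
T=[cr(*p,175,180,10) for p in[(285,122),(559,231),(448,506),(172,396)]]
S=[cr(*p,202,205,10) for p in[(351,445),(619,306),(435,115),(174,244)]]
A=np.array([onz(t,p,40) for p in T]);B=np.array([onz(s,p,40) for p in S])
print("brace top",A.round(1),A.mean(0));print("brace side",B.round(1),B.mean(0))
# match by nearest, triangulate
B=[S[np.argmin([np.linalg.norm(b-a) for b in B])] for a in A]
for a,b in zip(T,B): print("tri",tri(t,a,s,b))
P=A[:,:2]
for i in range(4):
    d=P[(i+1)%4]-P[i]; print("edge",np.linalg.norm(d),np.degrees(np.arctan2(d[1],d[0]))%90)
for n,im,box in(("top",t,(298,155,330,192)),("side",s,(250,138,278,160))):
    m,c,st=green(im,*box); print(n,c,st,onz(im,c,117),onz(im,c,105))
# jar edges (top crop k=8): body corners at z~76
for p in[(448,165),(352,320),(485,390),(577,248)]: print("jar",onz(t,cr(*p,250,140,8),78).round(1))
# side crop: shoulder corners, bottom corner
for p,z in[((212,195),76),((278,262),76),((410,235),76),((278,392),3),((215,312),3),((403,350),3)]: print("jarS",onz(s,cr(*p,225,130,8),z).round(1))
print("tick", onz(t,cr(523,200,250,140,8),117),onz(t,cr(510,238,250,140,8),117))
E
```

```text
brace top [[611.1 167.9  40. ]
 [576.5  74.4  40. ]
 [483.2 109.   40. ]
 [517.9 202.7  40. ]] [547.19169924 138.47913476  40.        ]
brace side [[514.5 203.9  40. ]
 [479.2 110.9  40. ]
 [572.9  76.2  40. ]
 [607.3 169.7  40. ]] [543.46352757 140.16892338  40.        ]
tri (array([610.37851345, 167.66682691,  36.52379633]), np.float64(2.2709311404029635))
tri (array([575.72676961,  73.93350808,  36.55673789]), np.float64(2.159276842464983))
tri (array([482.03535269, 108.60891375,  36.2200375 ]), np.float64(2.5376545216967425))
tri (array([516.91944685, 202.47820825,  37.09654116]), np.float64(2.2803823992980097))
edge 99.72883813491582 69.70102898470014
edge 99.4915684767469 69.6223089457421
edge 99.88388811882339 69.69753899535414
edge 99.48581823746026 69.53300804451419
top [310.59728507 172.87782805] [  5   9  17  18 221] [ 675.2120429  -183.13842833  117.        ] [ 676.70668352 -185.15165475  105.        ]
side [263.32121212 149.36969697] [  6   5  15  14 165] [ 666.25693044 -169.60774385  117.        ] [ 674.57350754 -183.14742153  105.        ]
jar [ 722.  -172.4   78. ]
jar [ 656.4 -133.4   78. ]
jar [ 628.7 -189.    78. ]
jar [ 688.8 -226.5   78. ]
jarS [ 716.  -166.6   76. ]
jarS [ 664.5 -143.6   76. ]
jarS [ 626.9 -194.5   76. ]
jarS [ 660.4 -141.3    3. ]
jarS [ 716.3 -172.     3. ]
jarS [ 629.5 -200.1    3. ]
tick [ 702.50311724 -196.81891314  117.        ] [ 686.97317898 -191.75310531  117.        ]
```

```bash
cat >> h.py <<'E'
def edge(s,p,q,z,r=2.0,n=30):
    """subpixel strongest grey edge near segment p-q (pixels); world direction of the line"""
    g=cv2.GaussianBlur(s["image"],(0,0),.7).astype(np.float32)
    p=np.array(p,float);q=np.array(q,float);d=(q-p)/np.linalg.norm(q-p);nn=np.array([-d[1],d[0]])
    o=np.linspace(-r,r,41);pts=[]
    for a in np.linspace(.12,.88,n):
        c=p+(q-p)*a; xy=(c+o[:,None]*nn).astype(np.float32)
        v=cv2.remap(g,xy[None,:,0].copy(),xy[None,:,1].copy(),cv2.INTER_CUBIC)[0]
        gr=np.linalg.norm(np.gradient(v,axis=0),axis=1); k=np.argmax(gr)
        pts.append(c+o[k]*nn)
    pts=np.array(pts,np.float32)
    vx,vy,x,y=cv2.fitLine(pts,cv2.DIST_HUBER,0,.01,.01).ravel()
    res=np.abs((pts-[x,y])@[-vy,vx]); m=np.median(res)
    L=np.linalg.norm(q-p)/2
    A=onz(s,(x-vx*L,y-vy*L),z);B=onz(s,(x+vx*L,y+vy*L),z);w=B-A
    return np.degrees(np.arctan2(w[1],w[0]))%90-90,m,(A+B)/2
E
python3 - <<'E'
from h import *
t=snapshot("top");s=snapshot("side")
c=lambda p:cr(*p,250,140,8)
for p,q in[((448,165),(352,320)),((352,320),(485,390)),((448,165),(485,185)),((485,390),(540,330))]: print("top",edge(t,c(p),c(q),6))
c=lambda p:cr(*p,225,130,8)
for p,q in[((278,392),(215,312)),((278,392),(403,350)),((212,195),(278,262)),((278,262),(410,235))]: print("side",edge(s,c(p),c(q),6))
m,cc,st=green(t,298,155,330,192)
cs=green(s,250,138,278,160)[1]
print(tri(t,cc,s,cs))
for P in[(674,-183,112),(676,-184,112),(674,-181,112)]: print(proj(t,P),proj(s,P))
for nm,p,z in(("clipA",(282,237),116),("clipB",(354,236),116),("pink",(340,188),20),("lid",(271,177),20),("ladle",(290,148),10)): print(nm,onz(t,p,z).round())
E
```

```text
top (np.float64(-39.76502292081474), np.float32(0.4084071), array([ 688.14740971, -158.28956812,    6.        ]))
top (np.float64(-27.662072171529204), np.float32(0.27586317), array([ 647.70822886, -170.8179552 ,    6.        ]))
top (np.float64(-62.68301072923839), np.float32(0.40237895), array([ 727.28390632, -189.81069924,    6.        ]))
top (np.float64(-10.59239470034997), np.float32(0.7646048), array([ 649.95241996, -212.66573384,    6.        ]))
side (np.float64(-26.359971863681295), np.float32(0.3286457), array([ 690.72158791, -155.10471491,    6.        ]))
side (np.float64(-25.94334284181231), np.float32(0.23469324), array([ 642.10428587, -166.70382547,    6.        ]))
side (np.float64(-22.556928384434343), np.float32(0.35869864), array([ 737.87079164, -225.31741597,    6.        ]))
side (np.float64(-30.861981431732502), np.float32(0.2330375), array([ 684.07178844, -244.84962817,    6.        ]))
(array([ 676.50956366, -185.79805408,  102.87250686]), np.float64(1.2876491125385097))
[310.2883129  173.43526594] [263.50459601 147.88261331]
[310.60493473 172.82712483] [263.18983125 147.54922534]
[309.67022837 173.41924191] [263.1991113  148.15625526]
clipA [468. -95. 116.]
clipB [ 477. -324.  116.]
pink [ 637. -302.   20.]
lid [669. -62.  20.]
ladle [ 774. -128.   10.]
```

Request:
{"name": "arm_command", "arguments": {"increments": [[[3,3,0],[0,0,4],8.54],[[8,8,0],[0,0,10],8.54],[[14,13,0],[0,0,18],8.54],[[20,19,0],[0,0,25],8.54],[[26,25,0],[0,0,31],8.54],[[32,30,0],[0,0,37],8.54],[[37,35,0],[0,0,37],8.54],[[40.2,37.9,0],[0,0,37],8.54]]}}

```text
clock: 1.3
tcp_pos: [623.1, -231.4, 210.7]
tool_rot: [[0.0, 0.456, 0.89], [-0.0, 0.89, -0.456], [-1.0, -0.0, 0.0]]
ft_force: [0.4, -0.9, -0.3]
gripper_width: 85.3
```

Request:
{"name": "arm_command", "arguments": {"increments": [[[0,0,-2],[0,0,0],8.54],[[0,0,-4],[0,0,0],8.54],[[0,0,-5],[0,0,0],8.54],[[0,0,-5],[0,0,0],8.54]]}}

```text
clock: 1.8
tcp_pos: [621.2, -232.8, 159.8]
tool_rot: [[-0.002, 0.456, 0.89], [0.001, 0.89, -0.456], [-1.0, 0.0, -0.002]]
ft_force: [0.8, -0.4, 0.5]
gripper_width: 85.3
```

Run:
```python
from h import *
st=state();print(st["clock"],st["tcp_pos"],st["tool_rot"].round(3),st["joints"].round(3),st["ft_force"])
for n,b in(("top",(250,120,370,210)),("side",(205,90,325,180))):
    s=snapshot(n);x0,y0,x1,y1=b
    cv2.imwrite(f"pics/{n}1.png",cv2.resize(cv2.cvtColor(s["image"],cv2.COLOR_RGB2BGR)[y0:y1,x0:x1],(720,540),interpolation=cv2.INTER_CUBIC))
    print(n,proj(s,st["tcp_pos"]))
```

```text
1.8 [ 621.17622214 -232.83501041  159.8225472 ] [[-0.002  0.456  0.89 ]
 [ 0.001  0.89  -0.456]
 [-1.     0.    -0.002]] [-0.527  0.635  1.376  0.     1.132 -0.053] [ 0.80503863 -0.41700978  0.45782258]
top [328.73084504 188.99690584]
side [284.24432382 135.38400592]
```

View pics/top1.png

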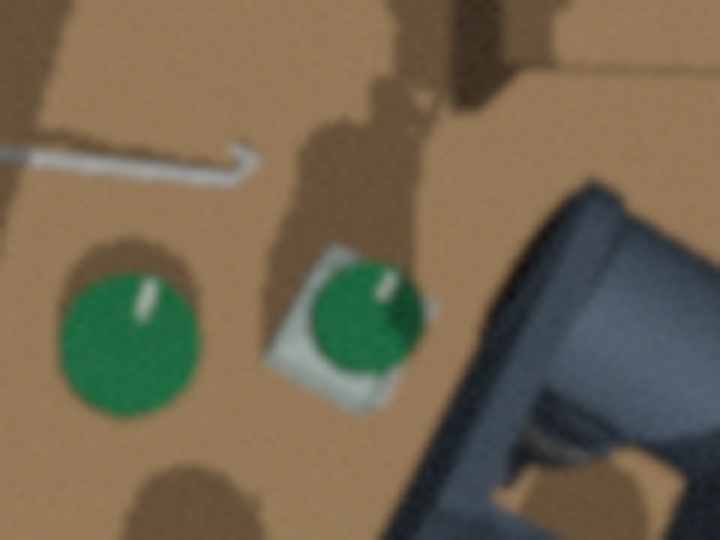

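View pics/side1.png

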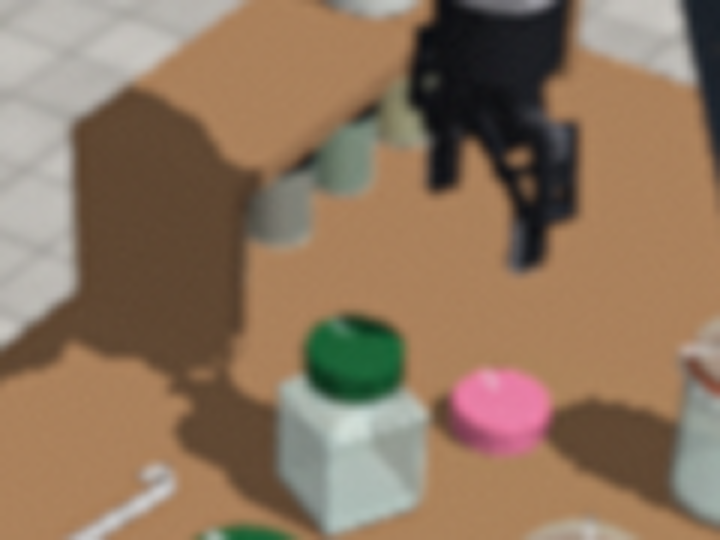

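The side view shows the open fingertips at crop (440,185) and (525,268), clear of the cap. The jar is untouched. The move stopped short on its speed limit, and the light is better now, so I remeasure.

Run:
```python
from h import *
st=state()
t=snapshot("top");s=snapshot("side")
z=st["tool_rot"][:,2];p=st["tcp_pos"]+[0,0,13]
for k in(-48,48): print("tip",proj(s,p+k*z), (proj(s,p+k*z)-[205,90])*6)
print("cam mid side at z173",onz(s,(285.3,127.6),173),p)
cc=green(t,298,155,330,192);cs=green(s,250,138,278,162)
print(cc[1:],cs[1:],tri(t,cc[1],s,cs[1]))
for h in(104,108,112):print(h,onz(t,cc[1],h),onz(s,cs[1],h))
c=lambda p:((p[0]+.5)/6-.5+250,(p[1]+.5)/6-.5+120)
for p,q in[((335,245),(267,355)),((267,355),(365,412))]: print("top",edge(t,c(p),c(q),6))
c=lambda p:((p[0]+.5)/6-.5+205,(p[1]+.5)/6-.5+90)
for p,q in[((330,532),(280,470)),((330,532),(422,498)),((280,385),(330,440)),((330,440),(425,415)),((279,390),(279,465)),((425,420),(421,490))]: print("side",edge(s,c(p),c(q),6))
```

```text
tip [291.74931682 139.02728647] [520.49590091 294.16371882]
tip [277.36203737 124.94596733] [434.1722242  209.67580399]
cam mid side at z173 [ 633.90357258 -259.43140434  173.        ] [ 621.99850658 -233.44369435  174.25877551]
(array([310.2887931 , 172.88362069]), array([  4,   9,  18,  18, 232], dtype=int32)) (array([263.65697674, 149.59302326]), array([  6,   5,  16,  14, 172], dtype=int32)) (array([ 675.90454771, -185.25418425,  102.22805797]), np.float64(2.551761155351678))
104 [ 676.78616354 -184.31510107  104.        ] [ 673.56115463 -183.87137945  104.        ]
108 [ 676.28809578 -183.64727388  108.        ] [ 670.79600089 -179.3598224   108.        ]
112 [ 675.79002802 -182.9794467   112.        ] [ 668.03084716 -174.84826536  112.        ]
top (np.float64(-38.77906081188631), np.float32(0.5659113), array([ 689.53791472, -159.55153949,    6.        ]))
top (np.float64(-29.156654981232535), np.float32(0.2601629), array([ 648.11206104, -170.18180562,    6.        ]))
side (np.float64(-25.99550446543418), np.float32(0.2873597), array([ 685.50809518, -153.14059547,    6.        ]))
side (np.float64(-26.052706899452332), np.float32(0.2242186), array([ 640.34228681, -169.85447573,    6.        ]))
side (np.float64(-17.716445592400248), np.float32(0.2712548), array([ 732.89713373, -222.63388756,    6.        ]))
side (np.float64(-30.760627242373943), np.float32(0.19325635), array([ 684.59659405, -244.83844974,    6.        ]))
side (np.float64(-55.66651248607256), np.float32(1.9427978e-06), array([ 741.019344  , -205.08123107,    6.        ]))
side (np.float64(-58.70962479708076), np.float32(0.07799117), array([ 653.23542981, -245.16367051,    6.        ]))
```

Request:
{"name": "arm_command", "arguments": {"increments": [[[2.5,2.4,0],[0,0,0],8.54],[[5.3,5.0,0],[0,0,0],8.54],[[5.3,5.0,0],[0,0,0],8.54],[[5.3,5.0,0],[0,0,0],8.54]]}}

```text
clock: 2.5
tcp_pos: [674.4, -183.2, 161.0]
tool_rot: [[-0.0, 0.456, 0.89], [-0.001, 0.89, -0.456], [-1.0, -0.001, 0.0]]
ft_force: [0.5, -0.8, 0.2]
gripper_width: 85.4
```

Run:
```python
from h import *
st=state();print(st["clock"],st["tcp_pos"],st["joints"].round(3),st["ft_force"])
for n,b in(("top",(250,120,370,210)),("side",(205,90,325,180))):
    s=snapshot(n);x0,y0,x1,y1=b
    cv2.imwrite(f"pics/{n}2.png",cv2.resize(cv2.cvtColor(s["image"],cv2.COLOR_RGB2BGR)[y0:y1,x0:x1],(720,540),interpolation=cv2.INTER_CUBIC))
```

```text
2.5 [ 674.42255436 -183.22946137  161.00761074] [-4.240e-01  6.800e-01  1.276e+00 -1.000e-03  1.185e+00  4.900e-02] [ 0.47479488 -0.79814735  0.17269376]
```

View pics/side2.png

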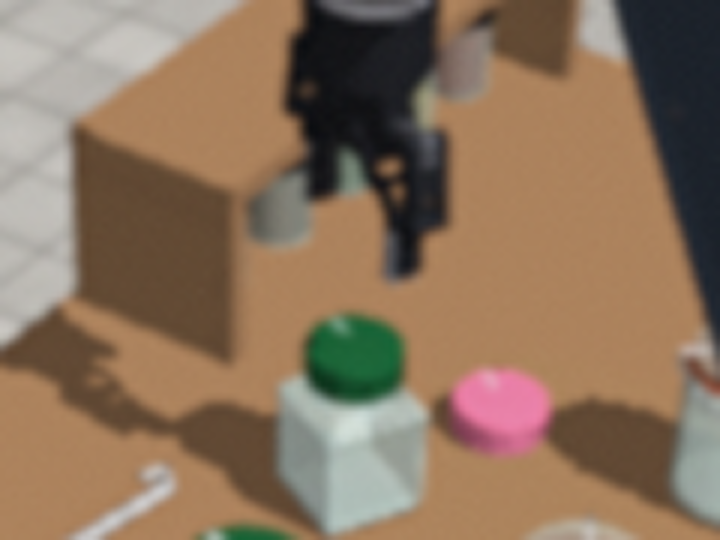

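Run:
```python
from h import *
st=state();s=snapshot("side")
for h in(106,161,174,188): print(h,(proj(s,[*st["tcp_pos"][:2],h])-[205,90]+.5)*6-.5)
z=st["tool_rot"][:,2]
for h in (174,186):
  for k in(-46,46): print(h,k,(proj(s,np.r_[st["tcp_pos"][:2],h]+k*z)-[205,90]+.5)*6-.5)
```

```text
106 [353.8575885  357.17711155]
161 [357.34612006 281.89473831]
174 [358.19467662 263.58292127]
188 [359.11912908 243.63327365]
174 -46 [398.23103704 305.22194243]
174 46 [319.66347599 223.50931165]
186 -46 [399.24900357 288.02065068]
186 46 [320.24509352 206.54416201]
```

The side view shows the fingertips at crop (403,278) and (320,195), in line with the cap at (355,355). I descend and look before closing.

Request:
{"name": "arm_command", "arguments": {"increments": [[[0,0.05,-2],[0,0,0],8.54],[[0,0.05,-4],[0,0,0],8.54],[[0,0.05,-6],[0,0,0],8.54],[[0,0.05,-7.7],[0,0,0],8.54],[[0,0.05,-7.7],[0,0,0],8.54]]}}

```text
clock: 3.28
tcp_pos: [673.3, -181.8, 81.2]
tool_rot: [[-0.004, 0.456, 0.89], [0.002, 0.89, -0.456], [-1.0, -0.0, -0.004]]
ft_force: [0.4, -0.3, 0.2]
gripper_width: 85.3
```

Run:
```python
from h import *
st=state();print(st["clock"],st["tcp_pos"],st["ft_force"])
for n,b in(("top",(250,120,370,210)),("side",(205,90,325,180))):
    s=snapshot(n);x0,y0,x1,y1=b
    cv2.imwrite(f"pics/{n}3.png",cv2.resize(cv2.cvtColor(s["image"],cv2.COLOR_RGB2BGR)[y0:y1,x0:x1],(720,540),interpolation=cv2.INTER_CUBIC))
```

```text
3.275 [ 673.25657051 -181.81597062   81.18608457] [ 0.40001648 -0.28914019  0.20553688]
```

View pics/side3.png

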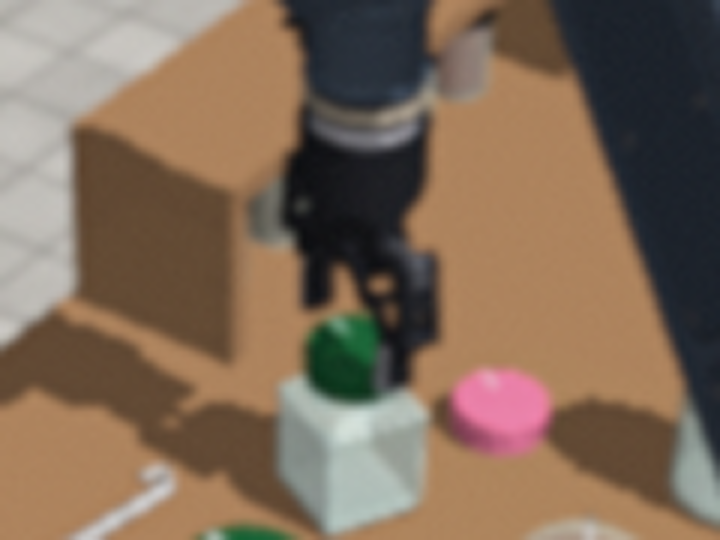

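View pics/top3.png

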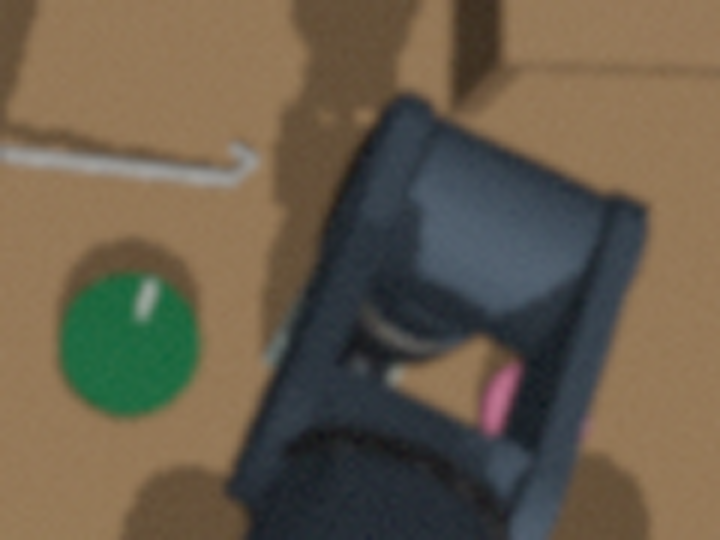

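Request:
{"name": "arm_command", "arguments": {"increments": [[[0.05,0,0],[0,0,0],7.0],[[0.05,0,0],[0,0,0],7.0],[[0.05,0,0],[0,0,0],7.0]], "newtons": 20}}

```text
clock: 3.75
tcp_pos: [675.5, -182.4, 84.2]
tool_rot: [[0.001, 0.456, 0.89], [-0.0, 0.89, -0.456], [-1.0, 0.0, 0.001]]
ft_force: [-0.7, -0.4, -0.5]
gripper_width: 70.1
```

Run:
```python
from h import *
st=state();print(st["clock"],st["tcp_pos"],st["ft_force"],st["gripper_width"])
for n,b in(("side",(235,110,295,170)),):
    s=snapshot(n);x0,y0,x1,y1=b
    cv2.imwrite(f"pics/{n}4.png",cv2.resize(cv2.cvtColor(s["image"],cv2.COLOR_RGB2BGR)[y0:y1,x0:x1],(600,600),interpolation=cv2.INTER_CUBIC))
    z=st["tool_rot"][:,2]
    for k in(-31,-38,-48):
      for h in(85,95,105,115): print(k,h,((proj(s,np.r_[st["tcp_pos"][:2],h]+k*z)-[x0,y0]+.5)*10).round())
```

```text
3.75 [ 675.47554249 -182.431832     84.18567281] [-0.7303982  -0.43923587 -0.47602026] 70.14717719837824
-31 85 [326. 490.]
-31 95 [327. 468.]
-31 105 [328. 446.]
-31 115 [330. 424.]
-38 85 [336. 501.]
-38 95 [337. 479.]
-38 105 [338. 457.]
-38 115 [340. 434.]
-48 85 [350. 517.]
-48 95 [351. 495.]
-48 105 [353. 472.]
-48 115 [354. 450.]
```

View pics/side4.png

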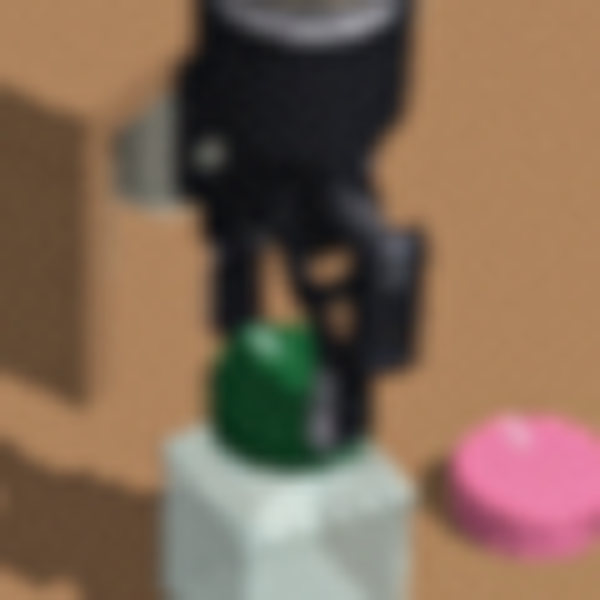

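The near fingertip is at crop (345,448), which puts it at about z 109, so it overlaps the cap by only about 8 mm. I go 10 mm lower, then grip.

Request:
{"name": "arm_command", "arguments": {"increments": [[[-0.05,0,-0.5],[0,0,0],7.0],[[-0.05,0,-1.0],[0,0,0],7.0],[[-0.05,0,-1.0],[0,0,0],6.6],[[-0.05,0,-1.0],[0,0,0],6.0],[[-0.05,0,-1.0],[0,0,0],5.0],[[-0.05,0,-1.0],[0,0,0],5.0]], "newtons": 30}}

```text
clock: 4.55
tcp_pos: [674.7, -182.4, 73.5]
tool_rot: [[0.0, 0.456, 0.89], [-0.0, 0.89, -0.456], [-1.0, -0.0, 0.0]]
ft_force: [-0.2, -0.2, -1.5]
gripper_width: 60.9
```

Run:
```python
from h import *
st=state();print(st["clock"],st["tcp_pos"],st["ft_force"],st["gripper_width"])
for n,b in(("side",(235,110,295,170)),):
    s=snapshot(n);x0,y0,x1,y1=b
    cv2.imwrite(f"pics/{n}5.png",cv2.resize(cv2.cvtColor(s["image"],cv2.COLOR_RGB2BGR)[y0:y1,x0:x1],(600,600),interpolation=cv2.INTER_CUBIC))
```

```text
4.55 [ 674.74277278 -182.41861757   73.49827575] [-0.19011536 -0.18665315 -1.51237007] 60.876288166504246
```

View pics/side5.png

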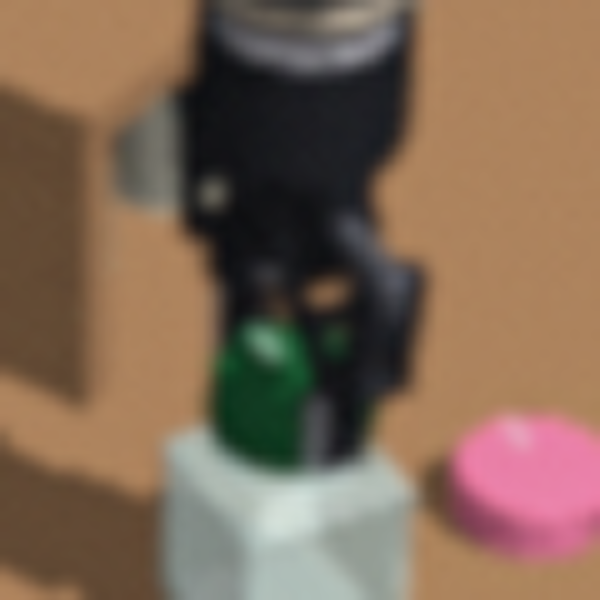

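The fingers have closed on the cap (60.9 mm), with the near tip at crop (340,465), just above the cap's lower edge. I grip harder and lift.

Request:
{"name": "arm_command", "arguments": {"increments": [[[0,0,0],[0,0,0],5.0],[[0,0,0],[0,0,0],5.0],[[0,0,0.5],[0,0,0],5.0],[[0,0,1.5],[0,0,0],5.0],[[0,0,3],[0,0,0],5.0],[[0,0,5],[0,0,0],5.0],[[0,0,7],[0,0,0],5.0],[[0,0,8],[0,0,0],5.0]], "newtons": 80}}

```text
clock: 5.6
tcp_pos: [675.8, -182.8, 156.5]
tool_rot: [[0.004, 0.456, 0.89], [-0.002, 0.89, -0.456], [-1.0, 0.0, 0.004]]
ft_force: [0.1, -0.7, -2.8]
gripper_width: 59.6
```

Run:
```python
from h import *
st=state();print(st["clock"],st["tcp_pos"],st["ft_force"],st["gripper_width"])
for n,b in(("top",(250,120,370,210)),("side",(205,90,325,180))):
    s=snapshot(n);x0,y0,x1,y1=b
    cv2.imwrite(f"pics/{n}6.png",cv2.resize(cv2.cvtColor(s["image"],cv2.COLOR_RGB2BGR)[y0:y1,x0:x1],(720,540),interpolation=cv2.INTER_CUBIC))
```

```text
5.6 [ 675.83901126 -182.83958131  156.49243356] [ 0.11622049 -0.65538038 -2.78614833] 59.61667013126907
```

View pics/side6.png

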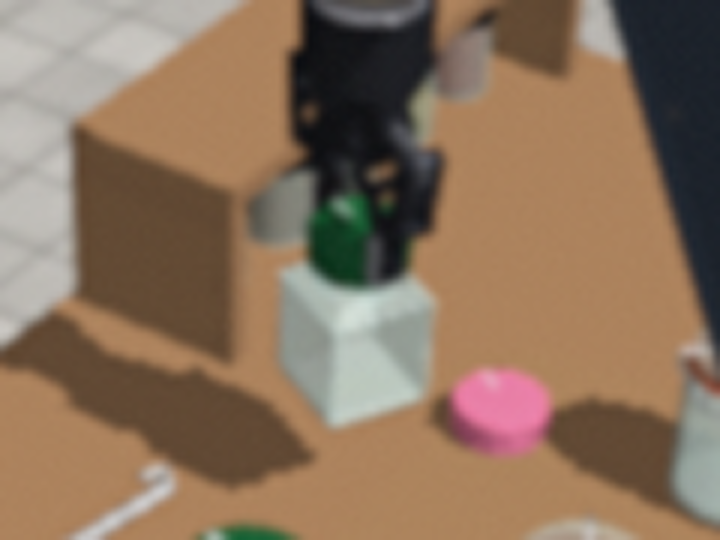

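The jar is lifted level, its near lower corner at crop (335,425), the cap gripped. I carry it to above the brace.

Request:
{"name": "arm_command", "arguments": {"increments": [[[-0.5,1.5,0.5],[0,0,0.5],5.0],[[-2,5,1],[0,0,1.5],5.0],[[-4,10,1],[0,0,3],5.0],[[-6,15,1],[0,0,4],5.0],[[-8,20,1],[0,0,5],5.0],[[-10,25,1],[0,0,6],5.0],[[-12,29.5,1],[0,0,6.5],5.0],[[-12.9,32,1],[0,0,6.5],5.0]]}}

```text
clock: 6.7
tcp_pos: [542.1, 140.7, 163.0]
tool_rot: [[-0.004, 0.349, 0.937], [0.001, 0.937, -0.349], [-1.0, -0.001, -0.004]]
ft_force: [-0.2, -0.9, -3.5]
gripper_width: 59.2
```

Request:
{"name": "arm_command", "arguments": {"increments": [[[0,0,0],[0,0,0],5.0],[[0,0,0],[0,0,0],5.0]]}}

```text
clock: 6.95
tcp_pos: [545.4, 137.7, 163.5]
tool_rot: [[-0.0, 0.351, 0.936], [-0.0, 0.936, -0.351], [-1.0, -0.0, -0.0]]
ft_force: [0.3, 0.1, -3.5]
gripper_width: 59.4
```

Run:
```python
from h import *
st=state();print(st["clock"],st["tcp_pos"],st["tool_rot"].round(3),st["joints"].round(2),st["ft_force"],st["gripper_width"])
for n,b in(("top",(165,140,265,240)),("side",(190,170,290,270))):
    s=snapshot(n);x0,y0,x1,y1=b
    cv2.imwrite(f"pics/{n}7.png",cv2.resize(cv2.cvtColor(s["image"],cv2.COLOR_RGB2BGR)[y0:y1,x0:x1],(600,600),interpolation=cv2.INTER_CUBIC))
```

```text
6.95 [545.44134698 137.68323213 163.47115338] [[-0.     0.351  0.936]
 [-0.     0.936 -0.351]
 [-1.    -0.    -0.   ]] [ 0.05  0.5   1.64 -0.    1.    0.41] [ 0.29664813  0.06279247 -3.49697187] 59.44425103983077
```

View pics/side7.png

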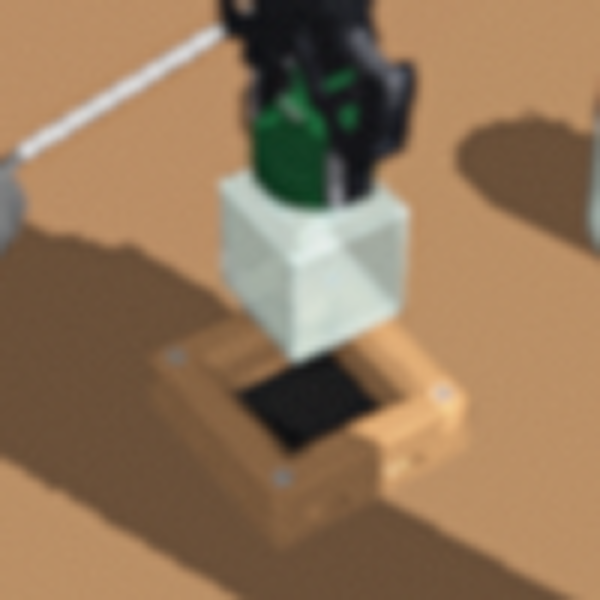

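View pics/top7.png

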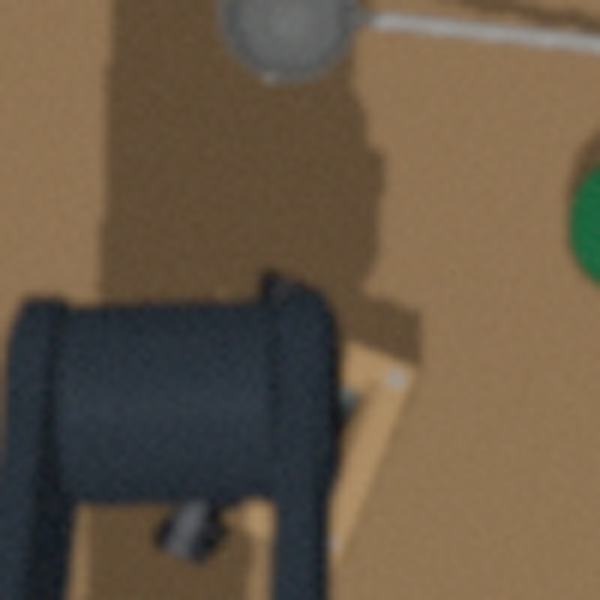

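Run:
```python
from h import *
s=snapshot("side")
c=lambda p:cr(*p,190,170,6)
for nm,L in(("bot",[(226,272),(297,357),(402,315)]),("sh",[(221,186),(292,250),(408,211)])):
    z=94 if nm=="bot" else 166
    P=[onz(s,c(p),z)[:2] for p in L]; print(nm,np.round(P,1),"mid",(P[0]+P[2])/2,"w",np.linalg.norm(P[0]-P[1]),np.linalg.norm(P[2]-P[1]))
for p,q in[((226,272),(297,357)),((297,357),(402,315)),((221,186),(292,250)),((292,250),(408,211))]: print(edge(s,c(p),c(q),94))
C=np.array([543.5,140.2]);
for nm,z,hw in(("b",96,34),("f",90,31),("s",166,34)):
  for a in(-20.4,):
    r=np.radians(a);R=np.array([[np.cos(r),-np.sin(r)],[np.sin(r),np.cos(r)]])
    print(nm,[((proj(s,[*(C+R@np.array(k)*hw),z])-[190,170]+.5)*6).round() for k in((1,1),(-1,1),(-1,-1))])
```

```text
bot [[590.4 147.3]
 [526.7 174.3]
 [500.1 120.4]] mid [545.27926781 133.88530525] w 69.19124634036851 60.01904454651649
sh [[584.4 157.5]
 [530.3 173.3]
 [499.9 119. ]] mid [542.15891986 138.22472036] w 56.337065192221296 62.28737841252306
(np.float64(-17.70670216670416), np.float32(0.27421084), array([565.64238206, 162.82417597,  94.        ]))
(np.float64(-22.29218517173325), np.float32(0.24741161), array([511.54718535, 143.0887849 ,  94.        ]))
(np.float64(-23.08997235168499), np.float32(0.31140918), array([603.58983131, 109.08618811,  94.        ]))
(np.float64(-22.237564749199237), np.float32(0.16376165), array([553.23975592,  93.72482364,  94.        ]))
b [array([216., 287.]), array([291., 369.]), array([403., 313.])]
f [array([225., 297.]), array([293., 371.]), array([395., 320.])]
s [array([214., 187.]), array([291., 269.]), array([407., 213.])]
```

The side view shows the jar over the recess, its near lower corner at crop (297,357) and the recess centre near (310,400). The jar is about 2 mm short in y. I correct that and lower to just above the brace.

Request:
{"name": "arm_command", "arguments": {"increments": [[[0,0.18,-0.5],[0,0,0],5.0],[[0,0.18,-1.5],[0,0,0],5.0],[[0,0.18,-3],[0,0,0],5.0],[[0,0.18,-4],[0,0,0],5.0],[[0,0.18,-4.4],[0,0,0],5.0],[[0,0.18,-4.4],[0,0,0],5.0]]}}

```text
clock: 7.85
tcp_pos: [545.6, 139.4, 119.1]
tool_rot: [[-0.001, 0.352, 0.936], [-0.0, 0.936, -0.352], [-1.0, -0.0, -0.001]]
ft_force: [0.2, -0.5, -4.0]
gripper_width: 59.2
```

Run:
```python
from h import *
st=state();print(st["clock"],st["tcp_pos"],st["ft_force"],st["gripper_width"])
s=snapshot("side");x0,y0,x1,y1=200,190,280,270
cv2.imwrite(f"pics/side8.png",cv2.resize(cv2.cvtColor(s["image"],cv2.COLOR_RGB2BGR)[y0:y1,x0:x1],(600,600),interpolation=cv2.INTER_CUBIC))
```

```text
7.85 [545.57513201 139.44933071 119.14937603] [ 0.20607333 -0.53090931 -4.04819688] 59.18429363171462
```

View pics/side8.png

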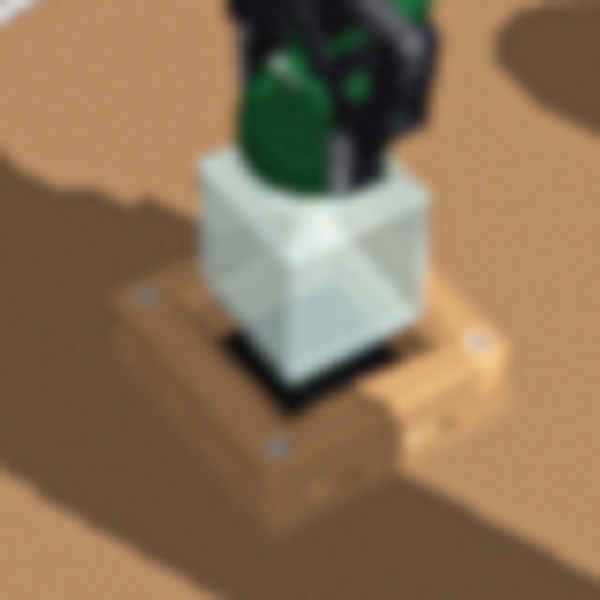

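The jar's near corner, at crop (290,382), sits square over the recess's dark floor corner at (290,415), with similar gaps on both sides. I lower it in while watching the force.

Request:
{"name": "arm_command", "arguments": {"increments": [[[0,0,-0.4],[0,0,0],5.0],[[0,0,-0.9],[0,0,0],5.0],[[0,0,-1.2],[0,0,0],5.0],[[0,0,-1.4],[0,0,0],5.0]]}}

```text
clock: 8.4
tcp_pos: [545.6, 139.4, 105.3]
tool_rot: [[-0.0, 0.352, 0.936], [0.0, 0.936, -0.352], [-1.0, -0.0, -0.0]]
ft_force: [-0.4, 0.2, -3.1]
gripper_width: 59.5
```

Request:
{"name": "arm_command", "arguments": {"increments": [[[0,0,-0.3],[0,0,0],5.0],[[0,0,-0.6],[0,0,0],5.0],[[0,0,-0.8],[0,0,0],5.0]]}}

```text
clock: 8.78
tcp_pos: [545.2, 139.4, 100.1]
tool_rot: [[-0.0, 0.352, 0.936], [-0.0, 0.936, -0.352], [-1.0, -0.0, 0.0]]
ft_force: [7.0, 0.2, -8.9]
gripper_width: 59.3
```

Request:
{"name": "arm_command", "arguments": {"increments": [[[0,0,0],[0,0,0],5.0]]}}

```text
clock: 8.9
tcp_pos: [545.5, 139.5, 98.0]
tool_rot: [[0.0, 0.352, 0.936], [0.0, 0.936, -0.352], [-1.0, 0.0, 0.0]]
ft_force: [-1.1, 1.1, -3.8]
gripper_width: 58.9
```

Run:
```python
from h import *
st=state();print(st["clock"],st["tcp_pos"],st["ft_force"],st["moment"],st["gripper_width"],st["joint_velocities"].round(3))
s=snapshot("side");x0,y0,x1,y1=200,190,280,270
cv2.imwrite(f"pics/side9.png",cv2.resize(cv2.cvtColor(s["image"],cv2.COLOR_RGB2BGR)[y0:y1,x0:x1],(600,600),interpolation=cv2.INTER_CUBIC))
```

```text
8.9 [545.54328173 139.53951994  98.03709459] [-1.0739323   1.13429892 -3.84340336] [0.03175095 0.09450457 0.00738552] 58.8723803415898 [-0.     0.017  0.001 -0.002 -0.011  0.001]
```

View pics/side9.png

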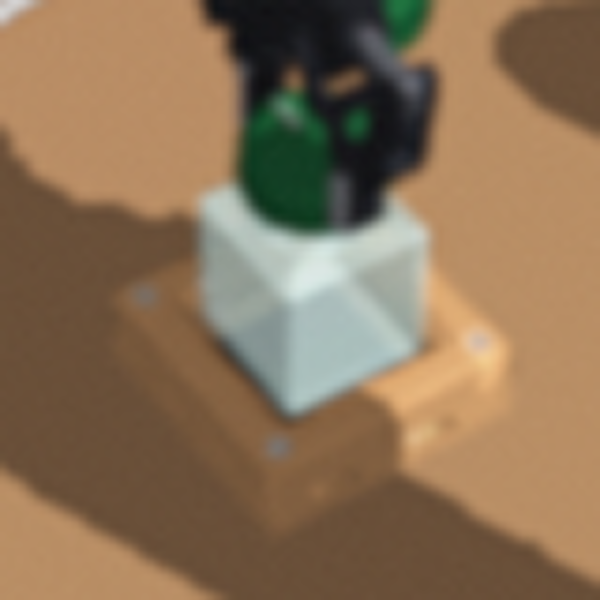

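It is entering the recess cleanly: the near edge meets the brace top at crop (292,415), and the force is back to the jar's weight only. I continue slowly.

Request:
{"name": "arm_command", "arguments": {"increments": [[[0,0,-0.2],[0,0,0],5.0],[[0,0,-0.4],[0,0,0],5.0],[[0,0,-0.6],[0,0,0],5.0],[[0,0,-0.8],[0,0,0],5.0],[[0,0,-0.9],[0,0,0],5.0],[[0,0,-0.9],[0,0,0],5.0]]}}

```text
clock: 9.7
tcp_pos: [545.6, 139.4, 88.4]
tool_rot: [[-0.0, 0.352, 0.936], [0.0, 0.936, -0.352], [-1.0, -0.0, -0.0]]
ft_force: [-0.2, 0.7, -4.6]
gripper_width: 59.2
```

Request:
{"name": "arm_command", "arguments": {"increments": [[[0,0,-0.1],[0,0,0],5.0],[[0,0,-0.2],[0,0,0],5.0],[[0,0,-0.25],[0,0,0],5.0],[[0,0,-0.25],[0,0,0],5.0]]}}

```text
clock: 10.2
tcp_pos: [545.7, 139.4, 86.1]
tool_rot: [[-0.0, 0.352, 0.936], [0.0, 0.936, -0.352], [-1.0, -0.0, -0.0]]
ft_force: [0.1, 0.3, -3.8]
gripper_width: 59.1
```

Request:
{"name": "arm_command", "arguments": {"increments": [[[0,0,-0.1],[0,0,0],5.0],[[0,0,-0.15],[0,0,0],5.0],[[0,0,-0.15],[0,0,0],5.0]]}}

```text
clock: 10.58
tcp_pos: [546.3, 139.3, 85.5]
tool_rot: [[0.002, 0.352, 0.936], [-0.0, 0.936, -0.352], [-1.0, 0.0, 0.001]]
ft_force: [-1.9, -1.3, 6.5]
gripper_width: 59.2
```

The force went from −4 to +6.5 N at TCP z 85.5, exactly the height at which the jar's foot meets the recess floor. It is seated. I grip harder and start unscrewing.

Request:
{"name": "arm_command", "arguments": {"increments": [[[0,0,0],[0,0,0],5.0],[[0,0,0],[0,0,0],5.0],[[0,0,0],[0,0,5],5.0],[[0,0,0],[0,0,11],5.0],[[0,0,0],[0,0,17],5.0],[[0,0,0],[0,0,23],5.0],[[0,0,0],[0,0,29],5.0],[[0,0,0],[0,0,35],5.0]], "newtons": 110}}

```text
clock: 11.58
tcp_pos: [545.6, 139.8, 85.5]
tool_rot: [[0.0, -0.25, 0.968], [0.001, 0.968, 0.25], [-1.0, 0.001, 0.0]]
ft_force: [-2.5, 1.0, 7.5]
gripper_width: 59.1
```

Run:
```python
from h import *
st=state();print(st["clock"],st["tcp_pos"],st["ft_force"],st["moment"],st["joints"].round(3),st["gripper_width"])
s=snapshot("side");x0,y0,x1,y1=200,190,280,270
cv2.imwrite(f"pics/side10.png",cv2.resize(cv2.cvtColor(s["image"],cv2.COLOR_RGB2BGR)[y0:y1,x0:x1],(600,600),interpolation=cv2.INTER_CUBIC))
```

```text
11.575 [545.61097268 139.80576091  85.52486058] [-2.49531545  0.99389142  7.46347746] [ 0.07266017  0.58426819 -0.27542359] [ 5.200e-02  6.200e-01  1.696e+00  1.000e-03  8.240e-01 -2.020e-01] 59.13268739172927
```

View pics/side10.png

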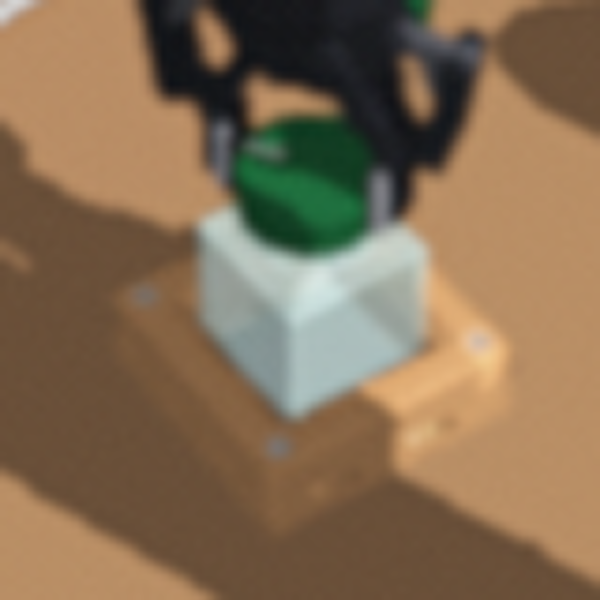

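The cap has turned with the gripper: the tick is now at crop (268,150), about 35° round. The jar has stayed square in the brace. I turn it another 25°.

Request:
{"name": "arm_command", "arguments": {"increments": [[[0,0,0],[0,0,5],5.0],[[0,0,0],[0,0,10],5.0],[[0,0,0],[0,0,15],5.0],[[0,0,0],[0,0,20],5.0],[[0,0,0],[0,0,25],5.0],[[0,0,0],[0,0,25],5.0]]}}

```text
clock: 12.38
tcp_pos: [545.0, 139.4, 85.9]
tool_rot: [[-0.001, -0.635, 0.772], [-0.0, 0.772, 0.635], [-1.0, 0.0, -0.001]]
ft_force: [-4.1, -1.0, 9.9]
gripper_width: 58.9
```

Run:
```python
from h import *
st=state();print(st["clock"],st["tcp_pos"],st["ft_force"],st["moment"],st["gripper_width"])
s=snapshot("side");x0,y0,x1,y1=200,190,280,270
cv2.imwrite(f"pics/side11.png",cv2.resize(cv2.cvtColor(s["image"],cv2.COLOR_RGB2BGR)[y0:y1,x0:x1],(600,600),interpolation=cv2.INTER_CUBIC))
# where tick (r 14..30, z=12+117) should be for cap yaw a
for a in(-20,15,30,40,60): print(a,[((proj(s,[543.5+r*np.cos(np.radians(a)),140.2+r*np.sin(np.radians(a)),129])-[x0,y0]+.5)*7.5).round() for r in(0,18,30)])
```

```text
12.375 [544.97442607 139.43397652  85.87439777] [-4.09011491 -1.04479716  9.86995291] [-0.14705532  0.81076469  0.03545868] 58.883006310915626
-20 [array([312., 167.]), array([287., 141.]), array([270., 124.])]
15 [array([312., 167.]), array([270., 156.]), array([242., 149.])]
30 [array([312., 167.]), array([267., 164.]), array([237., 162.])]
40 [array([312., 167.]), array([267., 170.]), array([237., 172.])]
60 [array([312., 167.]), array([271., 181.]), array([243., 190.])]
```

View pics/side11.png

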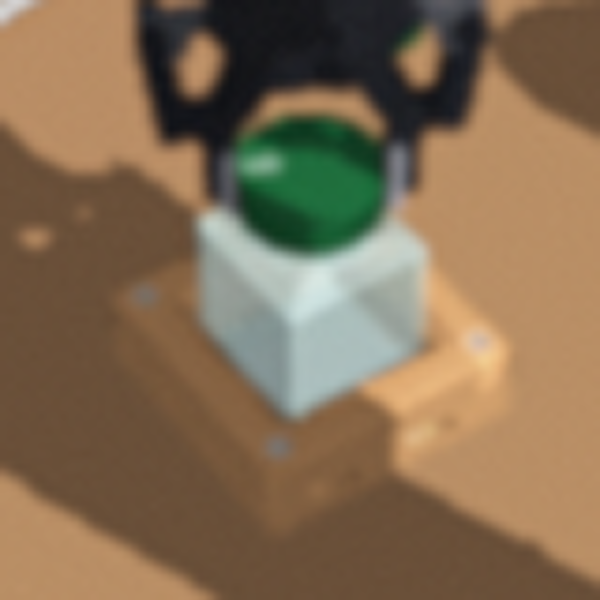

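The twisting moment dropped from −0.28 to about 0, and the tick at crop (243,168)–(282,158) fits about 60° with no slip. The lugs are released. I lift straight up, slowly at first.

Request:
{"name": "arm_command", "arguments": {"increments": [[[0,0,0.1],[0,0,0],5.0],[[0,0,0.3],[0,0,0],5.0],[[0,0,0.5],[0,0,0],5.0],[[0,0,0.8],[0,0,0],5.0]]}}

```text
clock: 12.92
tcp_pos: [545.8, 139.4, 92.3]
tool_rot: [[-0.0, -0.634, 0.773], [-0.0, 0.773, 0.634], [-1.0, 0.0, -0.0]]
ft_force: [-0.5, -0.5, -1.2]
gripper_width: 58.8
```

Run:
```python
from h import *
st=state();print(st["clock"],st["tcp_pos"],st["ft_force"],st["moment"],st["gripper_width"])
s=snapshot("side");x0,y0,x1,y1=200,190,280,270
cv2.imwrite(f"pics/side12.png",cv2.resize(cv2.cvtColor(s["image"],cv2.COLOR_RGB2BGR)[y0:y1,x0:x1],(600,600),interpolation=cv2.INTER_CUBIC))
```

```text
12.925 [545.76704758 139.36605688  92.28683923] [-0.51239612 -0.46551416 -1.15813574] [-0.07210266  0.12583377 -0.01640738] 58.7892696737544
```

View pics/side12.png

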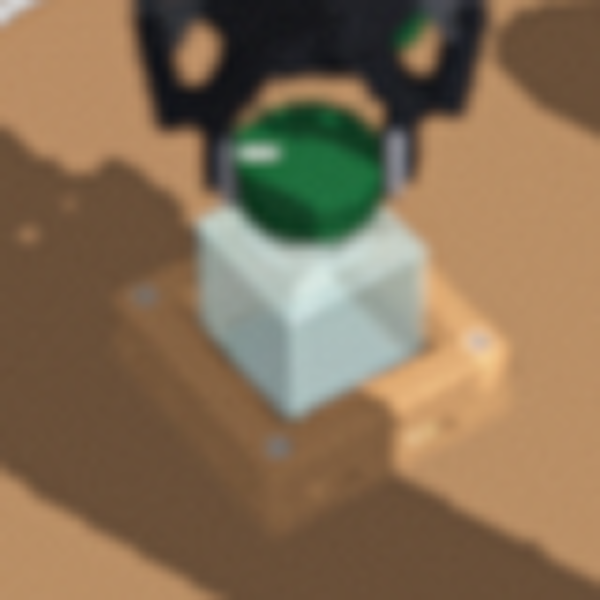

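The cap has risen while the jar stays put: its shoulder corners are still at crop (200,228) and (428,250). The load is now the cap alone, −1.2 N. I raise it to about 20 mm above the rim.

Request:
{"name": "arm_command", "arguments": {"increments": [[[0,0,0.4],[0,0,0],5.0],[[0,0,0.9],[0,0,0],5.0],[[0,0,1.5],[0,0,0],5.0],[[0,0,2.1],[0,0,0],5.0],[[0,0,2.4],[0,0,0],5.0],[[0,0,2.4],[0,0,0],5.0],[[0,0,2.4],[0,0,0],5.0],[[0,0,2.4],[0,0,0],5.0]]}}

```text
clock: 13.98
tcp_pos: [545.5, 139.4, 116.4]
tool_rot: [[-0.0, -0.635, 0.773], [-0.0, 0.773, 0.635], [-1.0, 0.0, -0.0]]
ft_force: [0.7, 0.2, -1.8]
gripper_width: 58.3
```

Run:
```python
from h import *
st=state();print(st["clock"],st["tcp_pos"],st["ft_force"],st["moment"],st["gripper_width"],st["joint_velocities"].round(3))
s=snapshot("side");x0,y0,x1,y1=200,190,280,270
cv2.imwrite(f"pics/side13.png",cv2.resize(cv2.cvtColor(s["image"],cv2.COLOR_RGB2BGR)[y0:y1,x0:x1],(600,600),interpolation=cv2.INTER_CUBIC))
cv2.imwrite(f"pics/side13f.png",cv2.cvtColor(s["image"],cv2.COLOR_RGB2BGR))
```

```text
13.975 [545.52937034 139.43007129 116.38449708] [ 0.69570572  0.23847441 -1.79120395] [ 0.03162702 -0.0064289  -0.03315938] 58.305946326259416 [-0.001 -0.002 -0.001 -0.    -0.    -0.   ]
```

View pics/side13.png

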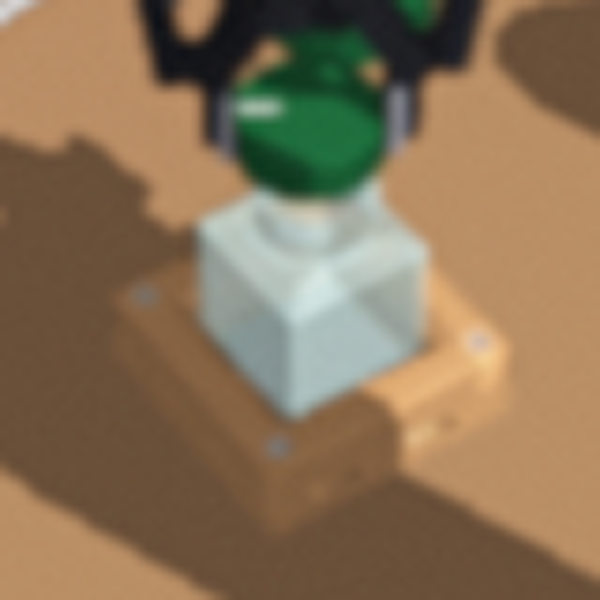

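View pics/side13f.png

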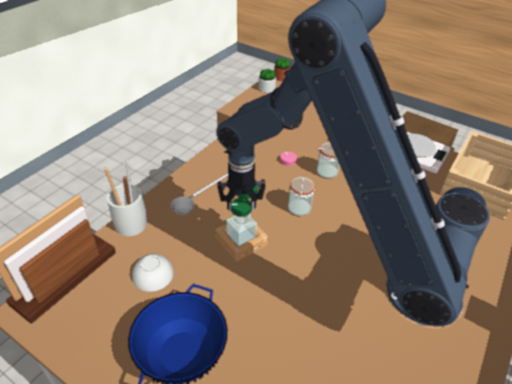

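The cap is level in the gripper, with its tick at crop (260,106). It hangs clear of the neck, which shows at (300,215), and the seated jar has not moved. Other items are in place, so I hand in.

Run:
```python
from h import *
print(finish_job()); st=state(); print(st["clock"],st["tcp_pos"],st["ft_force"],st["gripper_width"])
```

```text
the job is handed in; nothing more can be done
None
the job is handed in; nothing more can be done
```

I carried the closed jar by its cap to the beech brace and seated it in the recess. I then unscrewed the cap about 60° anticlockwise, lifted it straight off and handed the job in while still holding it. The job reported no verdict. My last checks were at 14.0 s of the 45 s allowed.

- **Seating:** the jar touched the floor at exactly the expected height, with about 10 N of contact force. It did not visibly move during unscrewing or lifting.
- **Release:** the twisting moment fell from −0.28 N m to about 0 by 60°, and the tick's position agreed that the cap had not slipped in the gripper.
- **Final pose:** the cap is level, about 19 mm above the rim by the arm's reading. The wrist was at rest and carried only about the cap's weight. The side camera shows the cap clear of the neck and the other items in view where they were.

Some checks disagreed:

- **Cameras:** the two views differed by about 4 mm on the brace's position, so I used their mean.
- **Fingertips:** they looked about 25 mm higher than the nominal tool point, so I gripped about 10 mm lower than first planned.
- **Gripper opening:** it read 58 to 59 mm on the 62 mm cap and crept down slightly under the 110 N grip, though I saw no slip.
- **Side-view jar corners:** before lowering, some of them were 2 to 3 pixels off the predicted places. I put this down to the glass's rounded edges, and it entered the recess cleanly.

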